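# Swap a filter cassette in its case and lower the heavy lid

### The job

Swap a filter cassette in the open case: lift out the yellow-gripped one and set it flat in the middle of the blue mat, then put the orange-gripped one flat into the bay it left, on the green pad alongside the other two. Finally take the lid by its bar and lower it all the way shut under control, never letting it drop or slam, and let go. Leave everything else where it stands.

Things in the scene. Friction and masses are not known exactly. Their poses are not given: they have to be found in the camera images.
- cassette: Cassette to put in, lying on the table, 0.2 to 0.4 kg: dark steel body 122 (its x) x 48 (its y) x 25 mm high; on top, centred, an orange grip rib 70 long (along x), 16 thick (along y), from 25 to 50 mm above the underside. Origin: centre of the underside; z up. Pinch the rib from above across its y. May be stowed either way round (half turn about z).
- pad: Green pad 56 x 134 x 2 mm under the yellow cassette, in any of the case's three bays. Origin: centre of its underside, 8 mm above the table; its y is the bay's long direction, square to the hinge line. The orange cassette must lie with its length along pad y, its underside on the pad's top (10 mm above the table). A neighbour's rib begins 58 mm from the middle of this bay.
- cassette_yellow: A like cassette with a yellow rib, to be taken out; it lies on the pad in its bay. Same sizes, mass and origin as cassette; lies with its length along the pad's y.
- mat: Blue mat 190 (x) x 120 (y) x 3 mm thick lying fixed on the table, on the bar side of the case. Origin: centre of the underside. The yellow cassette goes on its middle, any way round.
- sister_blue: A like cassette with a blue rib, already in one of the bays; same sizes and origin as cassette. Stays there.
- sister_grey: A like cassette with a grey rib, already in one of the bays; same sizes and origin as cassette. Stays there.
- case: Fixed low tray with three bays side by side along its x, 66 mm apart; 204 (x) x 152 (y) x 26 mm high. Origin: centre of the underside. Each bay is 62 x 142 mm between dividers that rise to 16 mm, or the tray's walls (26 mm), above the table. The lid is hinged along the tray's +y edge; when shut it covers the tray and its bar juts out beyond the -y edge.
- lid_hinge (a point): Middle of the lid's hinge line, at 79 mm in the case's +y from its origin, 26 mm above the table. Axes as case; the hinge line is along x.
- lid_bar (a point): Middle of the lid's black grip bar, 14 mm diameter, 120 mm long between its arms, parallel to the hinge (its x). In the lid's frame (origin at lid_hinge, axes as the case's when shut): y -212, z +20 mm. Shut, it is 46 mm above the table; lid straight up, 240 mm. Lid edge 55 mm from its axis: open little there. A gripper kept pointing down, closing square to it, can pinch it all along the arc.
- lid (a joint): Lid angle, rad: 0 shut, 1.57 upright, stop 1.9; grows as it opens (bar swings up and to the case's +y). White shell 206 x 157 x 46 mm, 0.9 kg. The stiff hinge (0.5 N m) holds it above 0.8 rad; below 0.6 rad it falls shut if not held (about 2 N at the bar). Over 1.6 rad/s (0.34 m/s at the bar) below 0.6 rad is a slam; letting go with the bar 5 mm from home is soft.
- joystick: Bystander: black stage joystick 90 x 190 mm, 50 mm high, right of the case at the back. Origin: centre of the underside.
- dish: Bystander: round clear dish, 90 mm diameter, 16 mm high, beyond the cassette's +x end. Origin: centre of the underside.
- tipbox: Bystander: blue pipette-tip box 122 x 82 x 57 mm high, on the cassette's +y side. Origin: centre of the underside.
- bottle: Bystander: amber bottle, 70 mm diameter, 150 mm tall, behind the case. Origin: centre of the underside.
- jar: Bystander: clear jar, 60 mm diameter, 80 mm tall, near the robot. Origin: centre of the underside.
There are look-alikes about, which are no part of the job. What is shaped like the cassette but pink, purple or red is not meant.

How it is judged:
On the way, in this order (a step that is already met when the one before it is completed fails the run):
1. the yellow cassette lies flat on the blue mat, let go (x of cassette_yellow in the frame of mat between -0.06 and 0.06 m and y of cassette_yellow in the frame of mat between -0.045 and 0.045 m and z of cassette_yellow in the frame of mat below 0.008 m and angle between cassette_yellow's own z axis and vertical below 0.1 rad and contact force between the fingers and cassette_yellow below 0.1 N), for 0.2 s.
2. the cassette lies flat in the bay on the pad, let go, with the lid still open (x of cassette in the frame of pad between -0.011 and 0.011 m and y of cassette in the frame of pad between -0.013 and 0.013 m and z of cassette in the frame of pad below 0.006 m and angle between the x axis of cassette and the y axis of pad, either way round below 0.2 rad and angle between cassette's own z axis and vertical below 0.1 rad and contact force between the fingers and cassette below 0.1 N and value of joint lid above 0.8 rad), for 0.2 s.
3. the lid is shut (value of joint lid below 0.03 rad), for 0.2 s.
At the end, for the whole second after the job is handed in: The yellow cassette lies flat on the mat (centre within 60 mm in x, 45 mm in y of the mat's). The orange one lies flat on the pad (within 11 mm across, 13 mm along the bay, 0.2 rad, underside 4 mm of the pad's top). The lid is shut (below 0.03 rad). All are at rest (x of cassette in the frame of pad between -0.011 and 0.011 m and y of cassette in the frame of pad between -0.013 and 0.013 m and z of cassette in the frame of pad below 0.006 m and angle between the x axis of cassette and the y axis of pad, either way round below 0.2 rad and angle between each of cassette, cassette_yellow's own z axis and vertical below 0.1 rad and x of cassette_yellow in the frame of mat between -0.06 and 0.06 m and y of cassette_yellow in the frame of mat between -0.045 and 0.045 m and z of cassette_yellow in the frame of mat below 0.008 m and value of joint lid below 0.03 rad and velocity of joint lid between -0.05 and 0.05 rad/s and linear speed of each of cassette, cassette_yellow below 0.02 m/s); the robot touches nothing.
It fails at once if the lid slams (closes faster than 1.6 rad/s below 0.6 rad) (value of joint lid below 0.6 rad and velocity of joint lid below -1.6 rad/s).
It fails at once if a neighbouring cassette is displaced by more than 15 mm (distance of any of sister_blue, sister_grey from where it was at the start of the episode above 0.015 m).
It fails at once if a bystander is displaced by more than 30 mm or tipped (distance of any of joystick, dish, tipbox, bottle, jar from where it was at the start of the episode above 0.03 m or angle between any of bottle, jar's own z axis and vertical above 0.4 rad).
It also fails if it takes over 72 s, if anything falls off the work surface, if the arm or the gripper's body presses on something with over 40 N, if the wrist force passes 120 N, or if a joint passes its speed limit or range.

### The arm

A 6-joint arm with a two-finger parallel gripper is mounted at the origin on the work surface. World frame = base frame: x ahead of the robot, y to its left, z up, the work surface at z = 0. Lengths are in m, angles in rad, forces in N, time in s.
With the tool pointing down it reaches from about 0.25 to 0.775 m from the base axis. Payload 4 kg.
Tool frame: the origin (TCP) lies where the fingers leave the gripper's body, on its centre line; the fingertips stand 97 mm ahead of it and the grasp point (between the pads) lies 78 mm ahead of it; z points along the fingers, y is the line along which they close (so a half turn about z gives the same grasp; the last joint's range is limited). The gripper opens to 94 mm and grips with 3 to 60 N. Pads are 16 mm wide; open, the fingers measure 119 mm over their backs; the gripper's body (75 mm by 177 mm) begins 78 mm behind the grasp point.
Start: joints at [1.031, 0.087, 1.371, -0, 1.684, -0.103], TCP at [0.233, 0.498, 0.303] pointing down, gripper open.
Joint ranges: [-3.1, 3.1], [-0.76, 2.03], [0.27, 2.55], [-1.08, 4.22], [0.17, 2.65], [-2.57, 2.57]. Speed limits (rad/s): [2.79, 2.79, 3.14, 3.14, 3.14, 3.14].

### API

Orientations are given as a unit quaternion [w, x, y, z].
In Python, from bench import state, grab_frame, finish_job gives the robot as it stands.
- The arm moves only by the shell command python3 -m handwheel 'ROWS' [FORCE]. ROWS is JSON, a list of rows, each an object of numbers: "fingers": the closure, from 0 (fully open) to 1 (shut); "tx", "ty", "tz": the shift along the tool's x, y, z scaled (see below); "wx", "wy", "wz": the turn, a rotation vector about the tool's x, y, z scaled (see below). A call has 1 to 20 rows; each row is the pose to reach, as a shift and turn from the pose commanded when the call began, along the tool's axes at that moment, turning the shorter way round; what a row does not reach only later rows make up. The controller multiplies each number of a shift by 0.75 m and each number of a turn by pi rad. A row lasts 1/12 s, in which the tool goes at most 41.7 mm and 7.16 degrees, less where a joint would pass 70% of its speed; a pose out of reach is approached as far as the arm can. A call with a number of a shift or a turn outside -1 to 1 is refused whole. A call with a gripper value outside its range is refused whole. The fingers move at their own pace and stop on an object; FORCE is the grip in N (left out, the last holds). Time passes only in rows, so rows that repeat a pose let the fingers close. It gives the time, the measured TCP pose, the force, the opening and the grip force at its end, in the units of the state.
- state(): the state, without advancing time (a new reading comes with each control period).
- grab_frame(name): name is "scene" or "top" or "wrist"; returns a dict with "pixels" (384x512x3 uint8, red, green, blue), "vfov" (degrees; the focal length in pixels is half the picture's height over the tangent of half this angle, whatever the lens; pixels are square), "cx", "cy" (the principal point, pixels), "T" (4x4, takes a point from camera to world coordinates). Camera axes: x right, y down, z forward; pixel columns grow to the right and rows downward; lengths in m; the calibration is good to about 2 mm. A picture is of the moment at which its call begins. There is no depth.
- finish_job(): hands the job in; it is judged then, once.
The state is a dict: "t": time; "q": joint angles; "qd": joint speeds; "tau": joint torques, N m; "position": TCP position; "eef_rot": TCP orientation; "force": force on the tool from outside, world axes, zero at the start; "ft_torque": the same for the moment, N m; "opening": finger opening in m; "finger_force": force on a finger pad.
Only numpy, scipy, OpenCV 4.12 (cv2) and the standard library are available. Lean on these libraries where they do the work, as an engineer would, in place of code of your own. Each camera call takes 0.05 s, during which the arm holds its last target. There are 200 camera calls.

## Working session

There is one attempt and no reset: what is moved stays moved. The work goes in short steps, Python scripts to look and compute and a shell command to move; the robot and the scene stay as the last step left them, time stands still between calls to the robot, and variables do not carry over. Pictures are saved under pics/ and viewed, at most 10 in all, crops included, and the job is handed in when it is done.

```bash
mkdir -p pics; cat > h.py <<'E'
import numpy as np,cv2
from bench import state,grab_frame
from scipy.spatial.transform import Rotation as R
def snap(n,f,crop=None,s=1):
    g=grab_frame(n);np.savez(''+f+'.npz',**{k:g[k] for k in g})
    im=g['pixels'][:,:,::-1]
    if crop: im=im[crop[1]:crop[3],crop[0]:crop[2]]
    cv2.imwrite('pics/'+f+'.png',cv2.resize(im,None,fx=s,fy=s,interpolation=cv2.INTER_CUBIC));return g
def ray(g,u,v,z):
    F=g['pixels'].shape[0]/2/np.tan(np.radians(float(g['vfov']))/2);T=np.array(g['T'])
    d=T[:3,:3]@[(u-g['cx'])/F,(v-g['cy'])/F,1];o=T[:3,3];return o+d*(z-o[2])/d[2]
def proj(g,p):
    F=g['pixels'].shape[0]/2/np.tan(np.radians(float(g['vfov']))/2);T=np.array(g['T'])
    c=T[:3,:3].T@(np.array(p)-T[:3,3]);return c[:2]/c[2]*F+[g['cx'],g['cy']]
def Rm():
    q=np.array(state()['eef_rot']);return R.from_quat(q[[1,2,3,0]])
def go(p,yaw=None):
    """print tool-shift numbers (scaled) to bring TCP to p (grasp pt 78mm ahead), yaw=direction of tool y"""
    s=state();r=Rm();d=r.inv().apply(np.array(p)-s['position'])
    print('shift',np.round(d/.75,4))
    y=r.as_matrix()[:,1];
    if yaw is not None:
        a=yaw-np.arctan2(y[1],y[0]);a=(a+np.pi/2)%np.pi-np.pi/2
        # target: straight down, rotated
        x=r.as_matrix(); 
        yy=np.arctan2(y[1],y[0])+a;Y=np.array([np.cos(yy),np.sin(yy),0]);Z=np.array([0,0,-1.]);X=np.cross(Y,Z)
        t=R.from_matrix(np.c_[X,Y,Z]);print('turn',np.round((r.inv()*t).as_rotvec()/np.pi,4),'q6',s['q'][5])
E
python3 - <<'E'
from h import *
s=state();print(s['position'],s['eef_rot'],Rm().as_matrix().round(2),s['opening'])
snap('top','top0',None,1.56);snap('scene','scene0',None,1.56)
E
```

```text
[0.2325107  0.49807464 0.30153103] [-3.42026756e-04  2.16687634e-01  9.76240399e-01 -1.01751524e-03] [[-0.91  0.42 -0.  ]
 [ 0.42  0.91 -0.  ]
 [ 0.   -0.   -1.  ]] 0.09403967410301131
```

View pics/top0.png

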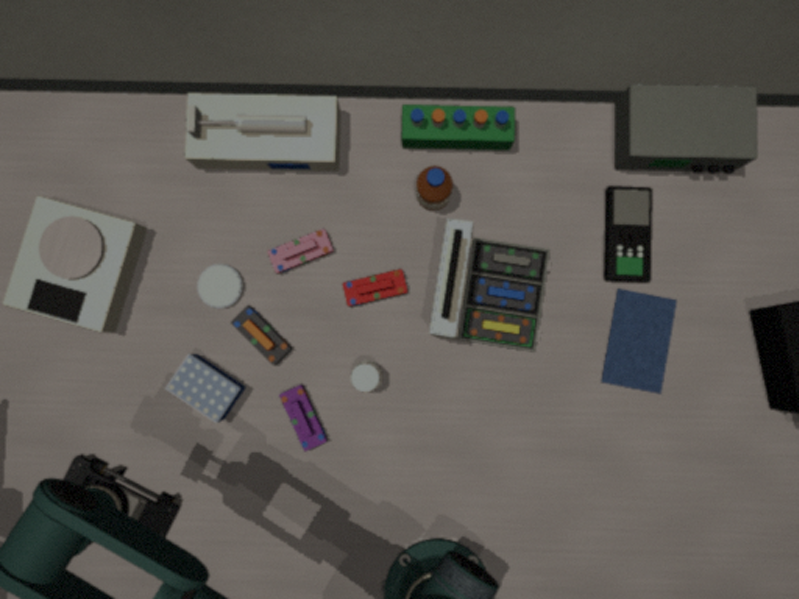

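View pics/scene0.png

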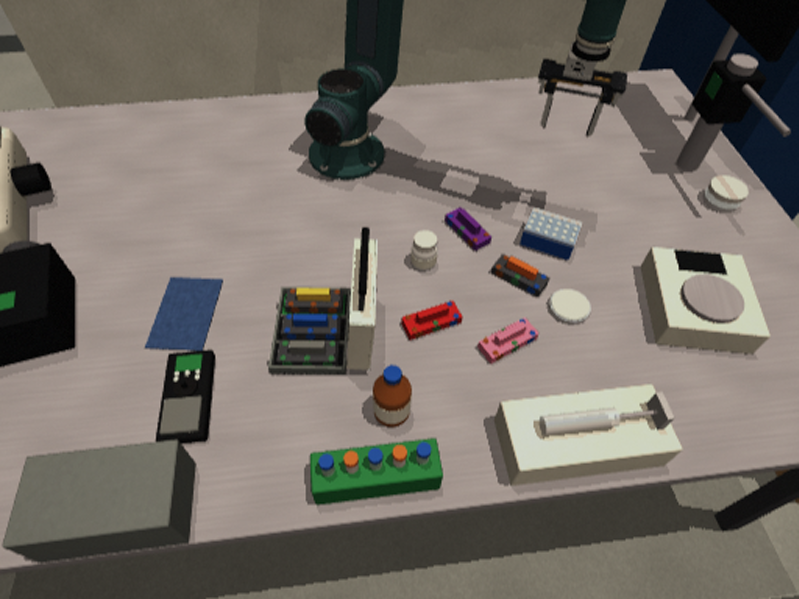

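The first picture (top, 1.56x) shows the case at about (490,285), with bays grey (512,260), blue (507,293) and yellow (501,328). The mat is at (639,340) and the lid bar at (453,275). Cassette-shaped candidates are orange (259,334), pink (301,250), red (376,287) and purple (303,417). The orange-ribbed one with a dark body fits the cassette to put in, and the yellow-ribbed one in the bay is the one to take out. I'll confirm both in an enlarged crop.

```bash
python3 - <<'E'
from h import *
g=np.load('top0.npz');im=g['pixels'][:,:,::-1]
a=cv2.resize(im[135:235,140:265],None,fx=3.2,fy=3.2,interpolation=cv2.INTER_CUBIC)
b=cv2.resize(im[135:235,270:395],None,fx=3.2,fy=3.2,interpolation=cv2.INTER_CUBIC)
cv2.imwrite('pics/crop1.png',np.clip(np.hstack([a,b])*1.5,0,255).astype('uint8'))
hsv=cv2.cvtColor(im,cv2.COLOR_BGR2HSV)
def blob(name,lo,hi,box,z):
    m=np.zeros(hsv.shape[:2],'uint8');x0,y0,x1,y1=box;m[y0:y1,x0:x1]=cv2.inRange(hsv,lo,hi)[y0:y1,x0:x1]
    n,l,s,c=cv2.connectedComponentsWithStats(m);k=1+s[1:,4].argmax()
    ys,xs=np.where(l==k);P=np.array([ray(g,u,v,z)[:2] for u,v in zip(xs,ys)]).astype('float32')
    (cx,cy),wh,an=cv2.minAreaRect(P*1000);w=np.cov(P.T);e,V=np.linalg.eigh(w);v=V[:,1]
    print(name,c[k].round(1),s[k,4],P.mean(0).round(4),'rect',np.round([cx,cy],1),np.round(wh,1),'long axis deg',np.degrees(np.arctan2(v[1],v[0])).round(1))
blob('orange',(8,150,80),(18,255,255),(145,190,190,240),.05)
blob('yellow',(22,120,80),(35,255,255),(290,195,350,225),.06)
blob('blue',(100,120,60),(125,255,255),(300,175,350,200),.06)
blob('mat',(95,80,40),(125,255,255),(375,175,440,260),.003)
print(np.array(g['T']).round(3))
E
```

```text
orange [165.5 214.2] 121 [0.4901 0.3547] rect [490.8 354.7] [66.3 14.8] long axis deg 47.5
yellow [320.5 209. ] 141 [ 0.5156 -0.109 ] rect [ 515.6 -109. ] [70.6 17.3] long axis deg 82.3
blue [323.8 186.9] 139 [ 0.5818 -0.118 ] rect [ 587.3 -118.7] [69.7 30.1] long axis deg 81.5
mat [409.1 218.2] 2229 [ 0.4953 -0.3905] rect [ 495.7 -390.7] [116.  184.6] long axis deg 170.2
[[ 0.022 -0.997  0.072  0.467]
 [-1.    -0.022  0.004  0.063]
 [-0.003 -0.072 -0.997  1.461]
 [ 0.     0.     0.     1.   ]]
```

View pics/crop1.png

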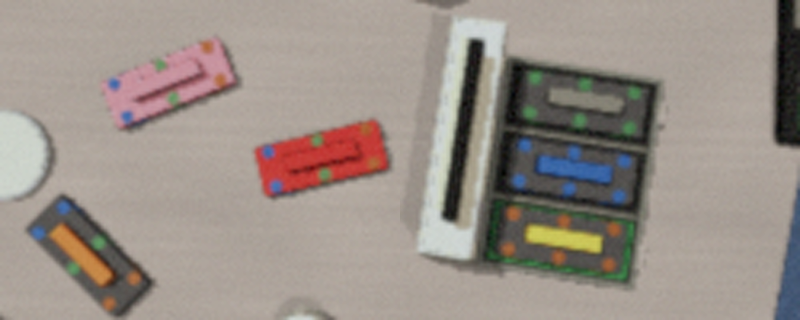

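Confirmed: the orange one is at crop pixel (83,253) with a dark body, and the yellow one is at (565,237) on the green pad in the bay nearest the robot. Next I'll go above the yellow one, passing high over the lid.

```bash
python3 - <<'E'
from h import *
go([.5156,-.109,.42],np.radians(-7.7))
E
```

```text
shift [-0.6844 -0.5741 -0.1568]
turn [-6.000e-04  3.000e-04  4.037e-01] q6 -0.10314172296998443
```

```bash
python3 -m handwheel '[{"fingers":0,"tz":-0.05},{"fingers":0,"tz":-0.1},{"tz":-0.1568},{"tx":-0.684,"ty":-0.574,"tz":-0.1568,"wz":0.404},{"tx":-0.684,"ty":-0.574,"tz":-0.1568,"wz":0.404},{"tx":-0.684,"ty":-0.574,"tz":-0.1568,"wz":0.404},{"tx":-0.684,"ty":-0.574,"tz":-0.1568,"wz":0.404},{"tx":-0.684,"ty":-0.574,"tz":-0.1568,"wz":0.404},{"tx":-0.684,"ty":-0.574,"tz":-0.1568,"wz":0.404},{"tx":-0.684,"ty":-0.574,"tz":-0.1568,"wz":0.404},{"tx":-0.684,"ty":-0.574,"tz":-0.1568,"wz":0.404},{"tx":-0.684,"ty":-0.574,"tz":-0.1568,"wz":0.404},{"tx":-0.684,"ty":-0.574,"tz":-0.1568,"wz":0.404},{"tx":-0.684,"ty":-0.574,"tz":-0.1568,"wz":0.404},{"tx":-0.684,"ty":-0.574,"tz":-0.1568,"wz":0.404},{"tx":-0.684,"ty":-0.574,"tz":-0.1568,"wz":0.404},{"tx":-0.684,"ty":-0.574,"tz":-0.1568,"wz":0.404},{"tx":-0.684,"ty":-0.574,"tz":-0.1568,"wz":0.404},{"tx":-0.684,"ty":-0.574,"tz":-0.1568,"wz":0.404},{"tx":-0.684,"ty":-0.574,"tz":-0.1568,"wz":0.404}]'
python3 -m handwheel '[{"fingers":0.5},{"fingers":0.5},{"fingers":0.5}]'
python3 - <<'E'
from h import *
s=state();print(s['position'],s['opening'],Rm().as_matrix().round(3))
snap('wrist','w1',None,1.5)
E
```

```text
[0.23252958 0.49808916 0.30165448] 0.09417098743748371 [[-0.906  0.423 -0.001]
 [ 0.423  0.906 -0.002]
 [ 0.    -0.002 -1.   ]]schema error: expected keys fingers, tx, ty, tz, wx, wy, wz
schema error: expected keys fingers, tx, ty, tz, wx, wy, wz
```

View pics/w1.png

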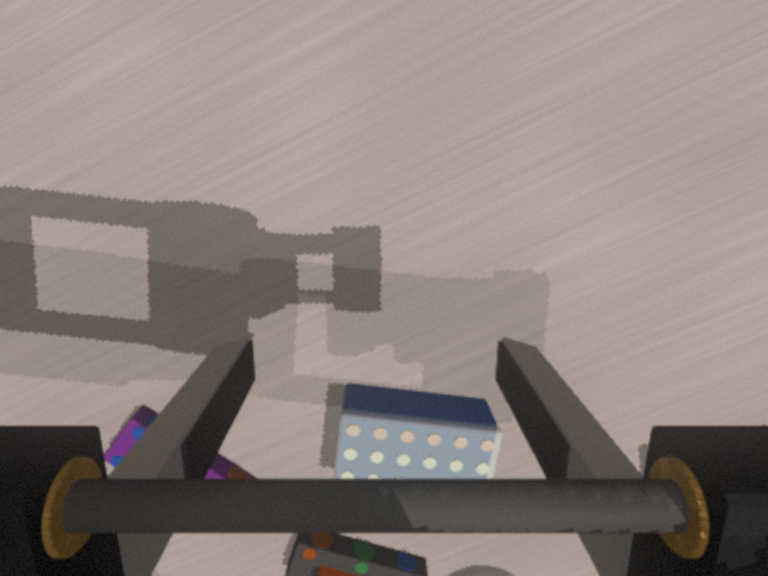

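The move was refused because every row needs all seven keys, so this wrist view is still from the start pose, with the tip box at (415,440). I'll resend it with full rows.

```bash
python3 -m handwheel '[{"fingers":0.5,"tx":0,"ty":0,"tz":-0.05,"wx":0,"wy":0,"wz":0},{"fingers":0.5,"tx":0,"ty":0,"tz":-0.1,"wx":0,"wy":0,"wz":0},{"fingers":0.5,"tx":0,"ty":0,"tz":-0.157,"wx":0,"wy":0,"wz":0},{"fingers":0.5,"tx":-0.684,"ty":-0.574,"tz":-0.157,"wx":0,"wy":0,"wz":0.404},{"fingers":0.5,"tx":-0.684,"ty":-0.574,"tz":-0.157,"wx":0,"wy":0,"wz":0.404},{"fingers":0.5,"tx":-0.684,"ty":-0.574,"tz":-0.157,"wx":0,"wy":0,"wz":0.404},{"fingers":0.5,"tx":-0.684,"ty":-0.574,"tz":-0.157,"wx":0,"wy":0,"wz":0.404},{"fingers":0.5,"tx":-0.684,"ty":-0.574,"tz":-0.157,"wx":0,"wy":0,"wz":0.404},{"fingers":0.5,"tx":-0.684,"ty":-0.574,"tz":-0.157,"wx":0,"wy":0,"wz":0.404},{"fingers":0.5,"tx":-0.684,"ty":-0.574,"tz":-0.157,"wx":0,"wy":0,"wz":0.404},{"fingers":0.5,"tx":-0.684,"ty":-0.574,"tz":-0.157,"wx":0,"wy":0,"wz":0.404},{"fingers":0.5,"tx":-0.684,"ty":-0.574,"tz":-0.157,"wx":0,"wy":0,"wz":0.404},{"fingers":0.5,"tx":-0.684,"ty":-0.574,"tz":-0.157,"wx":0,"wy":0,"wz":0.404},{"fingers":0.5,"tx":-0.684,"ty":-0.574,"tz":-0.157,"wx":0,"wy":0,"wz":0.404},{"fingers":0.5,"tx":-0.684,"ty":-0.574,"tz":-0.157,"wx":0,"wy":0,"wz":0.404},{"fingers":0.5,"tx":-0.684,"ty":-0.574,"tz":-0.157,"wx":0,"wy":0,"wz":0.404},{"fingers":0.5,"tx":-0.684,"ty":-0.574,"tz":-0.157,"wx":0,"wy":0,"wz":0.404},{"fingers":0.5,"tx":-0.684,"ty":-0.574,"tz":-0.157,"wx":0,"wy":0,"wz":0.404},{"fingers":0.5,"tx":-0.684,"ty":-0.574,"tz":-0.157,"wx":0,"wy":0,"wz":0.404},{"fingers":0.5,"tx":-0.684,"ty":-0.574,"tz":-0.157,"wx":0,"wy":0,"wz":0.404}]'
python3 -m handwheel '[{"fingers":0.5,"tx":0,"ty":0,"tz":0,"wx":0,"wy":0,"wz":0},{"fingers":0.5,"tx":0,"ty":0,"tz":0,"wx":0,"wy":0,"wz":0}]'
python3 - <<'E'
from h import *
s=state();print(s['t'],s['position'],s['opening'],Rm().as_matrix().round(3))
snap('wrist','w2',None,1.5)
go([.5156,-.109,.138],np.radians(-7.7))
E
```

```text
t: 1.82
position: [0.5171, -0.1145, 0.4175]
eef_rot: [-0.001, 0.756, 0.655, -0.002]
force: [0.2, 0.7, -1.0]
opening: 0.047
finger_force: 0.0
t: 1.98
position: [0.5152, -0.1085, 0.42]
eef_rot: [-0.001, 0.753, 0.658, -0.0]
force: [-0.8, -0.5, -0.6]
opening: 0.0471
finger_force: 0.0
1.9833 [ 0.51523691 -0.10851195  0.41995614] 0.047124826824753684 [[ 0.135  0.991 -0.001]
 [ 0.991 -0.135  0.001]
 [ 0.001 -0.001 -1.   ]]
shift [-0.0018  0.001   0.3768]
turn [-0.0001 -0.0002  0.0001] q6 -0.1799081233886144
```

View pics/w2.png

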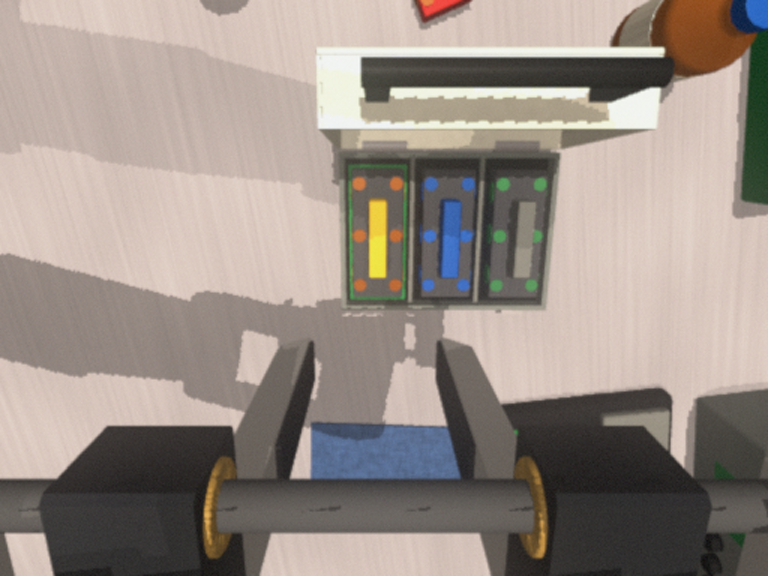

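The wrist view shows the yellow rib's corners at (369,200) and (386,277), the pad spanning (347,165) to (407,301), and the lid bar from (362,73) to (672,73). The mat begins at row 424.

```bash
python3 - <<'E'
from h import *
g=np.load('w2.npz')
P=lambda u,v,z:ray(g,u/1.5,v/1.5,z).round(4)
y=P(377.5,238.5,.06);print('yel',y,'pad',P(377.5,232.5,.01),'blue',P(451,239,.06),'grey',P(525,239.5,.06))
t,b=P(378,200,.06),P(377,277,.06);print('axis',np.degrees(np.arctan2(*(t-b)[1::-1])))
for z in(.24,.25):print('bar',P(362,74,z),P(672,72,z),P(517,73,z))
go([y[0],y[1],.138-.007],np.radians(-7.7))
E
```

```text
yel [ 0.5181 -0.1072  0.06  ] pad [ 0.518  -0.1102  0.01  ] blue [ 0.583  -0.1166  0.06  ] grey [ 0.6483 -0.126   0.06  ]
axis 81.55489653395537
bar [0.5247 0.0056 0.24  ] [ 0.6735 -0.0139  0.24  ] [ 0.5991 -0.0041  0.24  ]
bar [0.5247 0.0043 0.25  ] [ 0.6679 -0.0144  0.25  ] [ 0.5963 -0.0051  0.25  ]
shift [0.001  0.004  0.3861]
turn [-0.0001 -0.0002  0.0001] q6 -0.1799081233886144
```

```bash
python3 -m handwheel '[{"fingers":0.5,"tx":0,"ty":0.003,"tz":0.05,"wx":0,"wy":0,"wz":0},{"fingers":0.5,"tx":0,"ty":0.003,"tz":0.1,"wx":0,"wy":0,"wz":0},{"fingers":0.5,"tx":0,"ty":0.003,"tz":0.15,"wx":0,"wy":0,"wz":0},{"fingers":0.5,"tx":0,"ty":0.003,"tz":0.2,"wx":0,"wy":0,"wz":0},{"fingers":0.5,"tx":0,"ty":0.003,"tz":0.25,"wx":0,"wy":0,"wz":0},{"fingers":0.5,"tx":0,"ty":0.003,"tz":0.3,"wx":0,"wy":0,"wz":0},{"fingers":0.5,"tx":0,"ty":0.003,"tz":0.34,"wx":0,"wy":0,"wz":0},{"fingers":0.5,"tx":0,"ty":0.003,"tz":0.365,"wx":0,"wy":0,"wz":0},{"fingers":0.5,"tx":0,"ty":0.003,"tz":0.3787,"wx":0,"wy":0,"wz":0},{"fingers":0.5,"tx":0,"ty":0.003,"tz":0.3787,"wx":0,"wy":0,"wz":0},{"fingers":0.5,"tx":0,"ty":0.003,"tz":0.3787,"wx":0,"wy":0,"wz":0},{"fingers":1,"tx":0,"ty":0.003,"tz":0.3787,"wx":0,"wy":0,"wz":0},{"fingers":1,"tx":0,"ty":0.003,"tz":0.3787,"wx":0,"wy":0,"wz":0},{"fingers":1,"tx":0,"ty":0.003,"tz":0.3787,"wx":0,"wy":0,"wz":0},{"fingers":1,"tx":0,"ty":0.003,"tz":0.3787,"wx":0,"wy":0,"wz":0},{"fingers":1,"tx":0,"ty":0.003,"tz":0.3787,"wx":0,"wy":0,"wz":0}]' 35
python3 - <<'E'
from h import *
print('to mat');go([.4953,-.3905,.2],np.radians(-7.7));
E
```

```text
t: 3.37
position: [0.5178, -0.1092, 0.1371]
eef_rot: [0.0, 0.753, 0.658, 0.0]
force: [-0.8, 0.2, 0.8]
opening: 0.017
finger_force: 0.6
to mat
shift [-0.3757  0.021  -0.0838]
turn [ 0.0003  0.     -0.0003] q6 -0.17960755079523869
```

```bash
python3 -m handwheel '[{"fingers":1,"tx":0,"ty":0,"tz":0,"wx":0,"wy":0,"wz":0},{"fingers":1,"tx":0,"ty":0,"tz":0,"wx":0,"wy":0,"wz":0},{"fingers":1,"tx":0,"ty":0,"tz":-0.02,"wx":0,"wy":0,"wz":0},{"fingers":1,"tx":0,"ty":0,"tz":-0.06,"wx":0,"wy":0,"wz":0},{"fingers":1,"tx":0,"ty":0,"tz":-0.1,"wx":0,"wy":0,"wz":0},{"fingers":1,"tx":0,"ty":0,"tz":-0.1,"wx":0,"wy":0,"wz":0},{"fingers":1,"tx":-0.05,"ty":0,"tz":-0.1,"wx":0,"wy":0,"wz":0},{"fingers":1,"tx":-0.1,"ty":0.01,"tz":-0.1,"wx":0,"wy":0,"wz":0},{"fingers":1,"tx":-0.15,"ty":0.02,"tz":-0.1,"wx":0,"wy":0,"wz":0},{"fingers":1,"tx":-0.2,"ty":0.021,"tz":-0.1,"wx":0,"wy":0,"wz":0},{"fingers":1,"tx":-0.25,"ty":0.021,"tz":-0.1,"wx":0,"wy":0,"wz":0},{"fingers":1,"tx":-0.3,"ty":0.021,"tz":-0.1,"wx":0,"wy":0,"wz":0},{"fingers":1,"tx":-0.345,"ty":0.021,"tz":-0.1,"wx":0,"wy":0,"wz":0},{"fingers":1,"tx":-0.376,"ty":0.021,"tz":-0.1,"wx":0,"wy":0,"wz":0},{"fingers":1,"tx":-0.376,"ty":0.021,"tz":-0.06,"wx":0,"wy":0,"wz":0},{"fingers":1,"tx":-0.376,"ty":0.021,"tz":-0.03,"wx":0,"wy":0,"wz":0},{"fingers":1,"tx":-0.376,"ty":0.021,"tz":-0.01,"wx":0,"wy":0,"wz":0},{"fingers":1,"tx":-0.376,"ty":0.021,"tz":0,"wx":0,"wy":0,"wz":0},{"fingers":1,"tx":-0.376,"ty":0.021,"tz":0.006,"wx":0,"wy":0,"wz":0},{"fingers":1,"tx":-0.376,"ty":0.021,"tz":0.009,"wx":0,"wy":0,"wz":0}]'
python3 - <<'E'
from h import *
s=state();print(s['force'],s['opening'],s['finger_force']);go([.4953,-.3905,.130]);snap('top','t3',(370,150,450,270),5)
E
```

```text
t: 5.03
position: [0.4945, -0.39, 0.13]
eef_rot: [-0.002, 0.753, 0.658, -0.0]
force: [-5.8, 4.1, 10.9]
opening: 0.0158
finger_force: 35.0
[-5.80146048  4.12912089 10.91058873] 0.015849890649059978 35.00138461589813
shift [-0.0005  0.0012 -0.    ]
```

```bash
python3 -m handwheel '[{"fingers":0.5,"tx":0,"ty":0,"tz":0,"wx":0,"wy":0,"wz":0},{"fingers":0.5,"tx":0,"ty":0,"tz":0,"wx":0,"wy":0,"wz":0},{"fingers":0.5,"tx":0,"ty":0,"tz":0,"wx":0,"wy":0,"wz":0},{"fingers":0.5,"tx":0,"ty":0,"tz":-0.03,"wx":0,"wy":0,"wz":0},{"fingers":0.5,"tx":0,"ty":0,"tz":-0.08,"wx":0,"wy":0,"wz":0},{"fingers":0.5,"tx":0,"ty":0,"tz":-0.13,"wx":0,"wy":0,"wz":0},{"fingers":0.5,"tx":0,"ty":0,"tz":-0.18,"wx":0,"wy":0,"wz":0},{"fingers":0.5,"tx":0,"ty":0,"tz":-0.23,"wx":0,"wy":0,"wz":0},{"fingers":0.5,"tx":0,"ty":0,"tz":-0.28,"wx":0,"wy":0,"wz":0},{"fingers":0.5,"tx":0,"ty":0,"tz":-0.33,"wx":0,"wy":0,"wz":0},{"fingers":0.5,"tx":0,"ty":0,"tz":-0.387,"wx":0,"wy":0,"wz":0},{"fingers":0.5,"tx":0,"ty":0,"tz":-0.387,"wx":0,"wy":0,"wz":0}]'
python3 - <<'E'
from h import *
go([.4901,.3547,.42],np.radians(-42.5));snap('top','t4',(370,150,450,270),4)
E
```

```text
t: 6.08
position: [0.4956, -0.3908, 0.4313]
eef_rot: [0.009, 0.753, 0.658, 0.001]
force: [-0.3, 0.2, 1.5]
opening: 0.0469
finger_force: 0.0
shift [ 0.984  -0.1412  0.0024]
turn [0.0058 0.0018 0.1931] q6 -0.6225119722602551
```

View pics/t4.png

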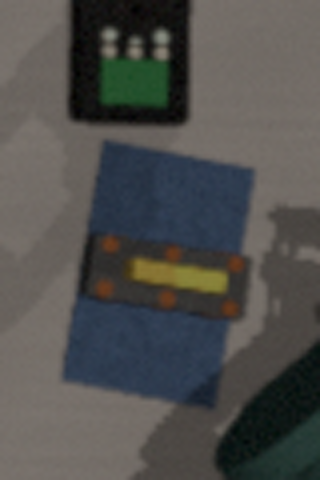

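The yellow one lies at crop (165,275), centred on the mat (about (159,274)). Next is the orange one, staying high.

```bash
python3 -m handwheel '[{"fingers":0.5,"tx":0.984,"ty":-0.141,"tz":0,"wx":0,"wy":0,"wz":0.193},{"fingers":0.5,"tx":0.984,"ty":-0.141,"tz":0,"wx":0,"wy":0,"wz":0.193},{"fingers":0.5,"tx":0.984,"ty":-0.141,"tz":0,"wx":0,"wy":0,"wz":0.193},{"fingers":0.5,"tx":0.984,"ty":-0.141,"tz":0,"wx":0,"wy":0,"wz":0.193},{"fingers":0.5,"tx":0.984,"ty":-0.141,"tz":0,"wx":0,"wy":0,"wz":0.193},{"fingers":0.5,"tx":0.984,"ty":-0.141,"tz":0,"wx":0,"wy":0,"wz":0.193},{"fingers":0.5,"tx":0.984,"ty":-0.141,"tz":0,"wx":0,"wy":0,"wz":0.193},{"fingers":0.5,"tx":0.984,"ty":-0.141,"tz":0,"wx":0,"wy":0,"wz":0.193},{"fingers":0.5,"tx":0.984,"ty":-0.141,"tz":0,"wx":0,"wy":0,"wz":0.193},{"fingers":0.5,"tx":0.984,"ty":-0.141,"tz":0,"wx":0,"wy":0,"wz":0.193},{"fingers":0.5,"tx":0.984,"ty":-0.141,"tz":0,"wx":0,"wy":0,"wz":0.193},{"fingers":0.5,"tx":0.984,"ty":-0.141,"tz":0,"wx":0,"wy":0,"wz":0.193},{"fingers":0.5,"tx":0.984,"ty":-0.141,"tz":0,"wx":0,"wy":0,"wz":0.193},{"fingers":0.5,"tx":0.984,"ty":-0.141,"tz":0,"wx":0,"wy":0,"wz":0.193},{"fingers":0.5,"tx":0.984,"ty":-0.141,"tz":0,"wx":0,"wy":0,"wz":0.193},{"fingers":0.5,"tx":0.984,"ty":-0.141,"tz":0,"wx":0,"wy":0,"wz":0.193},{"fingers":0.5,"tx":0.984,"ty":-0.141,"tz":0,"wx":0,"wy":0,"wz":0.193},{"fingers":0.5,"tx":0.984,"ty":-0.141,"tz":0,"wx":0,"wy":0,"wz":0.193},{"fingers":0.5,"tx":0.984,"ty":-0.141,"tz":0,"wx":0,"wy":0,"wz":0.193},{"fingers":0.5,"tx":0.984,"ty":-0.141,"tz":0,"wx":0,"wy":0,"wz":0.193}]'
python3 -m handwheel '[{"fingers":0.5,"tx":0,"ty":0,"tz":0,"wx":0,"wy":0,"wz":0},{"fingers":0.5,"tx":0,"ty":0,"tz":0,"wx":0,"wy":0,"wz":0},{"fingers":0.5,"tx":0,"ty":0,"tz":0,"wx":0,"wy":0,"wz":0}]'
python3 - <<'E'
from h import *
go([.4901,.3547,.127],np.radians(-42.5));snap('wrist','w5',None,1.5)
print(state()['position'],Rm().as_matrix().round(3))
E
```

```text
t: 7.8
position: [0.4895, 0.3568, 0.4171]
eef_rot: [0.0, 0.915, 0.404, -0.002]
force: [-0.7, -1.1, -0.7]
opening: 0.0468
finger_force: 0.0
t: 8.05
position: [0.4902, 0.3534, 0.4204]
eef_rot: [0.0, 0.916, 0.402, 0.0]
force: [-1.0, -0.7, -0.1]
opening: 0.0471
finger_force: 0.0
shift [ 0.0009 -0.0015  0.3912]
turn [ 0.0001 -0.0002 -0.0006] q6 1.2745523887171075
[0.49020629 0.35341587 0.42051701] [[ 0.677  0.736  0.001]
 [ 0.736 -0.677  0.   ]
 [ 0.001  0.    -1.   ]]
```

View pics/w5.png

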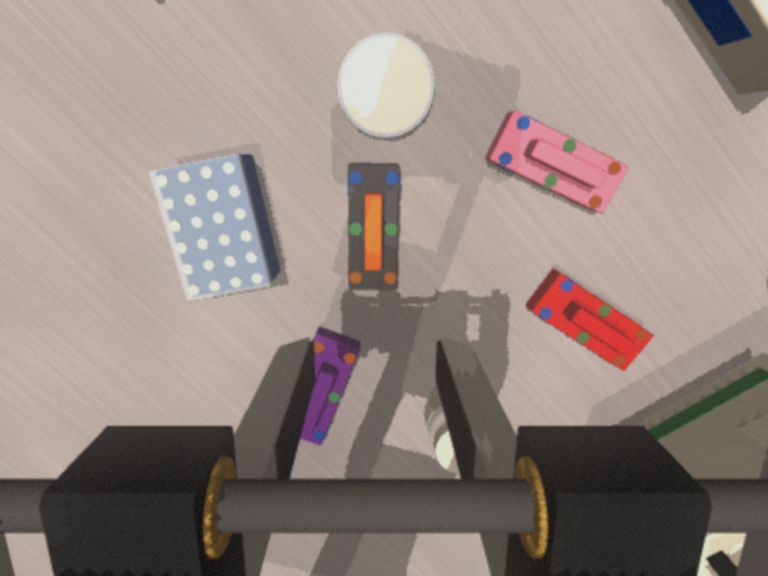

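The wrist view shows the orange rib from (364,195) to (382,270) and its dark body from (348,163) to (400,289), well aligned with the tool.

```bash
python3 - <<'E'
from h import *
g=np.load('w5.npz')
P=lambda u,v,z:ray(g,u/1.5,v/1.5,z)
o=P(373,232,.05);b=(P(348,163,.025)+P(400,163,.025)+P(400,289,.025)+P(348,289,.025))/4;print(o,b)
d=P(374,195,.05)-P(373,270,.05);d2=P(374,163,.025)-P(374,289,.025)
for q in(d,d2):print(np.degrees(np.arctan2(q[1],q[0])))
c=(o+b)/2;go([c[0],c[1],.127],np.radians(-42.5))
E
```

```text
[0.49308874 0.35865506 0.05      ] [0.49349004 0.35773618 0.025     ]
46.5806598907185
47.35446976075422
shift [ 0.0071 -0.0014  0.3914]
turn [ 0.0001 -0.0003 -0.0006] q6 1.2746302933381641
```

```bash
python3 -m handwheel '[{"fingers":0.5,"tx":0.005,"ty":-0.001,"tz":0.05,"wx":0,"wy":0,"wz":0},{"fingers":0.5,"tx":0.005,"ty":-0.001,"tz":0.1,"wx":0,"wy":0,"wz":0},{"fingers":0.5,"tx":0.005,"ty":-0.001,"tz":0.15,"wx":0,"wy":0,"wz":0},{"fingers":0.5,"tx":0.005,"ty":-0.001,"tz":0.2,"wx":0,"wy":0,"wz":0},{"fingers":0.5,"tx":0.005,"ty":-0.001,"tz":0.25,"wx":0,"wy":0,"wz":0},{"fingers":0.5,"tx":0.005,"ty":-0.001,"tz":0.3,"wx":0,"wy":0,"wz":0},{"fingers":0.5,"tx":0.005,"ty":-0.001,"tz":0.34,"wx":0,"wy":0,"wz":0},{"fingers":0.5,"tx":0.005,"ty":-0.001,"tz":0.37,"wx":0,"wy":0,"wz":0},{"fingers":0.5,"tx":0.005,"ty":-0.001,"tz":0.385,"wx":0,"wy":0,"wz":0},{"fingers":0.5,"tx":0.005,"ty":-0.001,"tz":0.391,"wx":0,"wy":0,"wz":0},{"fingers":0.5,"tx":0.005,"ty":-0.001,"tz":0.391,"wx":0,"wy":0,"wz":0},{"fingers":1,"tx":0.005,"ty":-0.001,"tz":0.391,"wx":0,"wy":0,"wz":0},{"fingers":1,"tx":0.005,"ty":-0.001,"tz":0.391,"wx":0,"wy":0,"wz":0},{"fingers":1,"tx":0.005,"ty":-0.001,"tz":0.391,"wx":0,"wy":0,"wz":0},{"fingers":1,"tx":0.005,"ty":-0.001,"tz":0.391,"wx":0,"wy":0,"wz":0},{"fingers":1,"tx":0.005,"ty":-0.001,"tz":0.391,"wx":0,"wy":0,"wz":0},{"fingers":1,"tx":0.005,"ty":-0.001,"tz":0.391,"wx":0,"wy":0,"wz":0},{"fingers":1,"tx":0.005,"ty":-0.001,"tz":0.391,"wx":0,"wy":0,"wz":0}]' 35
python3 -m handwheel '[{"fingers":1,"tx":0,"ty":0,"tz":-0.03,"wx":0,"wy":0,"wz":0},{"fingers":1,"tx":0,"ty":0,"tz":-0.08,"wx":0,"wy":0,"wz":0},{"fingers":1,"tx":0,"ty":0,"tz":-0.13,"wx":0,"wy":0,"wz":0},{"fingers":1,"tx":0,"ty":0,"tz":-0.18,"wx":0,"wy":0,"wz":0},{"fingers":1,"tx":0,"ty":0,"tz":-0.23,"wx":0,"wy":0,"wz":0},{"fingers":1,"tx":0,"ty":0,"tz":-0.28,"wx":0,"wy":0,"wz":0},{"fingers":1,"tx":0,"ty":0,"tz":-0.33,"wx":0,"wy":0,"wz":0},{"fingers":1,"tx":0,"ty":0,"tz":-0.38,"wx":0,"wy":0,"wz":0},{"fingers":1,"tx":0,"ty":0,"tz":-0.41,"wx":0,"wy":0,"wz":0},{"fingers":1,"tx":0,"ty":0,"tz":-0.41,"wx":0,"wy":0,"wz":0},{"fingers":1,"tx":0,"ty":0,"tz":-0.41,"wx":0,"wy":0,"wz":0},{"fingers":1,"tx":0,"ty":0,"tz":-0.41,"wx":0,"wy":0,"wz":0}]'
python3 - <<'E'
from h import *
go([.517,-.110,.435],np.radians(-7.9))
E
```

```text
t: 9.6
position: [0.4922, 0.3585, 0.1276]
eef_rot: [-0.0, 0.915, 0.403, 0.001]
force: [-0.8, -0.1, 2.4]
opening: 0.0157
finger_force: 35.0
t: 10.6
position: [0.4918, 0.3582, 0.4306]
eef_rot: [0.0, 0.915, 0.403, -0.003]
force: [0.3, -0.6, -4.2]
opening: 0.0159
finger_force: 35.0
shift [-0.4378  0.4463 -0.0043]
turn [-0.001   0.0015 -0.1921] q6 1.2777793460844078
```

```bash
python3 -m handwheel '[{"fingers":1,"tx":-0.438,"ty":0.446,"tz":-0.004,"wx":0,"wy":0,"wz":-0.192},{"fingers":1,"tx":-0.438,"ty":0.446,"tz":-0.004,"wx":0,"wy":0,"wz":-0.192},{"fingers":1,"tx":-0.438,"ty":0.446,"tz":-0.004,"wx":0,"wy":0,"wz":-0.192},{"fingers":1,"tx":-0.438,"ty":0.446,"tz":-0.004,"wx":0,"wy":0,"wz":-0.192},{"fingers":1,"tx":-0.438,"ty":0.446,"tz":-0.004,"wx":0,"wy":0,"wz":-0.192},{"fingers":1,"tx":-0.438,"ty":0.446,"tz":-0.004,"wx":0,"wy":0,"wz":-0.192},{"fingers":1,"tx":-0.438,"ty":0.446,"tz":-0.004,"wx":0,"wy":0,"wz":-0.192},{"fingers":1,"tx":-0.438,"ty":0.446,"tz":-0.004,"wx":0,"wy":0,"wz":-0.192},{"fingers":1,"tx":-0.438,"ty":0.446,"tz":-0.004,"wx":0,"wy":0,"wz":-0.192},{"fingers":1,"tx":-0.438,"ty":0.446,"tz":-0.004,"wx":0,"wy":0,"wz":-0.192},{"fingers":1,"tx":-0.438,"ty":0.446,"tz":-0.004,"wx":0,"wy":0,"wz":-0.192},{"fingers":1,"tx":-0.438,"ty":0.446,"tz":-0.004,"wx":0,"wy":0,"wz":-0.192},{"fingers":1,"tx":-0.438,"ty":0.446,"tz":-0.004,"wx":0,"wy":0,"wz":-0.192},{"fingers":1,"tx":-0.438,"ty":0.446,"tz":-0.004,"wx":0,"wy":0,"wz":-0.192},{"fingers":1,"tx":-0.438,"ty":0.446,"tz":-0.004,"wx":0,"wy":0,"wz":-0.192},{"fingers":1,"tx":-0.438,"ty":0.446,"tz":-0.004,"wx":0,"wy":0,"wz":-0.192}]'
python3 - <<'E'
from h import *
go([.517,-.110,.22],np.radians(-7.9))
g=snap('wrist','w6',None,1.5)
print(state()['position'],Rm().as_matrix().round(3))
E
```

```text
t: 11.93
position: [0.5166, -0.1089, 0.4357]
eef_rot: [-0.001, 0.754, 0.657, -0.0]
force: [-1.7, -0.1, -3.1]
opening: 0.0157
finger_force: 35.0
shift [-0.0017  0.0015  0.2875]
turn [-0.0008 -0.0003  0.0004] q6 -0.17850250050549515
[ 0.51664826 -0.10869954  0.43622828] [[ 0.136  0.991 -0.001]
 [ 0.991 -0.136  0.001]
 [ 0.001 -0.002 -1.   ]]
```

View pics/w6.png

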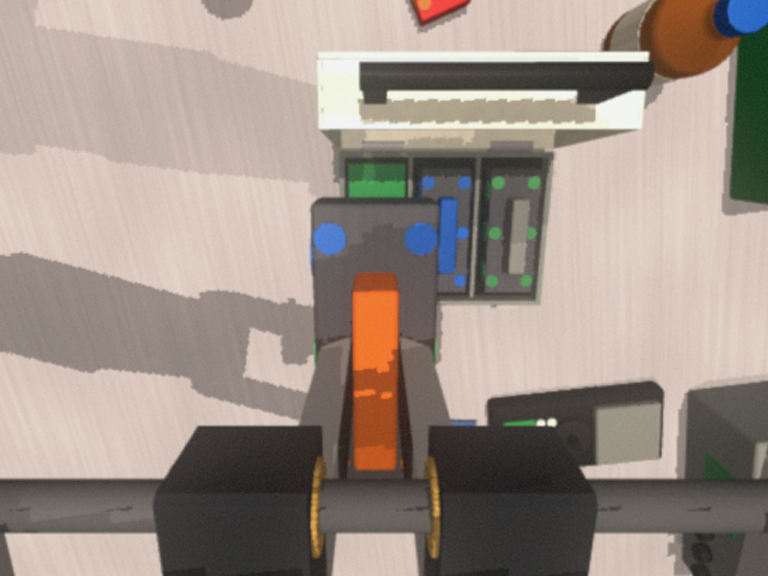

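The orange cassette is held squarely, with its front edge at row 200 between columns 313 and 438. The empty pad is visible from (347,163) to (408,163).

```bash
python3 - <<'E'
from h import *
g=np.load('w6.npz')
P=lambda u,v,z:ray(g,u/1.5,v/1.5,z).round(4)
ax=np.array([.136,.991,0])
print('held centre',P(375.5,200,.333)-.061*ax,'padfar-67',P(377,162,.01)-.067*ax,'blue',P(449,235,.06),'grey',P(520,237,.06))
print('bar',P(362,76,.245),P(653,74,.245))
E
```

```text
held centre [ 0.516904 -0.108251  0.333   ] padfar-67 [ 0.518388 -0.110197  0.01    ] blue [ 0.5844 -0.116   0.06  ] grey [ 0.649  -0.1268  0.06  ]
bar [0.5257 0.0057 0.245 ] [ 0.6712 -0.0134  0.245 ]
```

```bash
python3 -m handwheel '[{"fingers":1,"tx":-0.001,"ty":0.001,"tz":0.05,"wx":0,"wy":0,"wz":0},{"fingers":1,"tx":-0.001,"ty":0.001,"tz":0.1,"wx":0,"wy":0,"wz":0},{"fingers":1,"tx":-0.001,"ty":0.001,"tz":0.15,"wx":0,"wy":0,"wz":0},{"fingers":1,"tx":-0.001,"ty":0.001,"tz":0.2,"wx":0,"wy":0,"wz":0},{"fingers":1,"tx":-0.001,"ty":0.001,"tz":0.25,"wx":0,"wy":0,"wz":0},{"fingers":1,"tx":-0.001,"ty":0.001,"tz":0.29,"wx":0,"wy":0,"wz":0},{"fingers":1,"tx":-0.001,"ty":0.001,"tz":0.32,"wx":0,"wy":0,"wz":0},{"fingers":1,"tx":-0.001,"ty":0.001,"tz":0.34,"wx":0,"wy":0,"wz":0},{"fingers":1,"tx":-0.001,"ty":0.001,"tz":0.36,"wx":0,"wy":0,"wz":0},{"fingers":1,"tx":-0.001,"ty":0.001,"tz":0.375,"wx":0,"wy":0,"wz":0},{"fingers":1,"tx":-0.001,"ty":0.001,"tz":0.387,"wx":0,"wy":0,"wz":0},{"fingers":1,"tx":-0.001,"ty":0.001,"tz":0.393,"wx":0,"wy":0,"wz":0},{"fingers":1,"tx":-0.001,"ty":0.001,"tz":0.397,"wx":0,"wy":0,"wz":0},{"fingers":1,"tx":-0.001,"ty":0.001,"tz":0.397,"wx":0,"wy":0,"wz":0}]'
```

```text
t: 13.15
position: [0.5174, -0.1106, 0.1394]
eef_rot: [0.0, 0.754, 0.657, 0.0]
force: [0.7, 0.0, -3.4]
opening: 0.016
finger_force: 35.0
```

```bash
python3 -m handwheel '[{"fingers":1,"tx":0,"ty":0,"tz":0.0015,"wx":0,"wy":0,"wz":0},{"fingers":1,"tx":0,"ty":0,"tz":0.0025,"wx":0,"wy":0,"wz":0},{"fingers":1,"tx":0,"ty":0,"tz":0.0025,"wx":0,"wy":0,"wz":0},{"fingers":0.6,"tx":0,"ty":0,"tz":0.0025,"wx":0,"wy":0,"wz":0},{"fingers":0.6,"tx":0,"ty":0,"tz":0.0025,"wx":0,"wy":0,"wz":0},{"fingers":0.6,"tx":0,"ty":0,"tz":0.0025,"wx":0,"wy":0,"wz":0},{"fingers":0.6,"tx":0,"ty":0,"tz":-0.03,"wx":0,"wy":0,"wz":0},{"fingers":0.6,"tx":0,"ty":0,"tz":-0.08,"wx":0,"wy":0,"wz":0},{"fingers":0.6,"tx":0,"ty":0,"tz":-0.13,"wx":0,"wy":0,"wz":0},{"fingers":0.6,"tx":0,"ty":0,"tz":-0.18,"wx":0,"wy":0,"wz":0},{"fingers":0.6,"tx":0,"ty":0,"tz":-0.23,"wx":0,"wy":0,"wz":0},{"fingers":0.6,"tx":0,"ty":0,"tz":-0.28,"wx":0,"wy":0,"wz":0},{"fingers":0.6,"tx":0,"ty":0,"tz":-0.33,"wx":0,"wy":0,"wz":0},{"fingers":0.6,"tx":0,"ty":0,"tz":-0.375,"wx":0,"wy":0,"wz":0},{"fingers":0.6,"tx":0,"ty":0,"tz":-0.375,"wx":0,"wy":0,"wz":0},{"fingers":0.6,"tx":0,"ty":0,"tz":-0.375,"wx":0,"wy":0,"wz":0}]'
python3 - <<'E'
from h import *
snap('wrist','w7',None,1.5)
print(state()['position'],Rm().as_matrix().round(3))
E
```

```text
t: 14.48
position: [0.5176, -0.1109, 0.4244]
eef_rot: [0.003, 0.754, 0.657, 0.002]
force: [-0.6, -0.1, -0.8]
opening: 0.0375
finger_force: 0.0
[ 0.51739255 -0.11087648  0.42163031] [[ 0.138  0.99   0.002]
 [ 0.99  -0.138 -0.001]
 [-0.     0.003 -1.   ]]
```

View pics/w7.png

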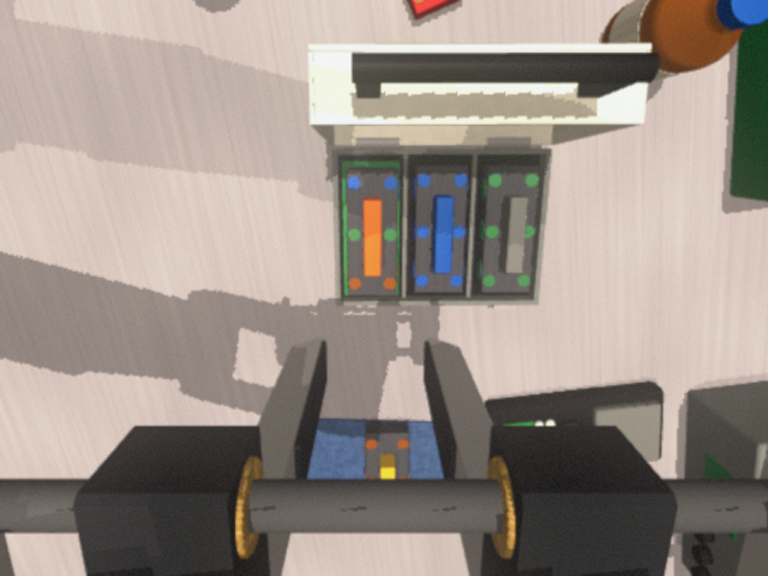

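The orange one sits in its bay with its rib at (373,238) and pad margin visible all round. The lid bar runs from (353,67) to (657,67). I'll triangulate the bar from the wrist and top views.

```bash
python3 - <<'E'
from h import *
from scipy.optimize import least_squares
G={k:np.load(k+'.npz') for k in('w2','w6','w7','top0')}
obs=[('w2',(517/1.5,73/1.5)),('w6',(507/1.5,76/1.5)),('w7',(505/1.5,67.5/1.5)),('top0',(289.7,176.2))]
f=lambda p:np.concatenate([(proj(G[k],p)-o)*(3 if k=='top0' else 1) for k,o in obs])
s=least_squares(f,[.6,0,.25]);p=s.x;print(p.round(4),s.fun.round(1))
ey=np.array([.1375,.9905,0]);ex=np.array([.9905,-.1375,0])
C=np.array([.5835,-.117,0]);H=C+.079*ey+[0,0,.026]
d=p-H;dx,dy,dz=d@ex,d@ey,d[2];print('rel',dx,dy,dz,'r',np.hypot(dy,dz))
# bar at angle t: rotate (-.212,.02) : y'=-.212c+.02s ; z'=.212s+.02c
ts=np.linspace(1.2,1.9,701);e=np.hypot(-.212*np.cos(ts)+.02*np.sin(ts)-dy,.212*np.sin(ts)+.02*np.cos(ts)-dz);i=e.argmin();t=ts[i];print('angle',t,e[i])
def bar(t):return H+ey*(-.212*np.cos(t)+.02*np.sin(t))+[0,0,.212*np.sin(t)+.02*np.cos(t)]
print('bar',bar(t),'shut',bar(0))
b=bar(t);go(b+[0,0,.078+.1],np.radians(82.1))
E
```

```text
[ 0.5926 -0.0057  0.2631] [-0.2 -0.9 -1.4 -0.1 -0.4 -0.4  2.1 -2.1]
rel -0.006288072536694564 0.03244911374473205 0.23708908908128348 r 0.23929935466735244
angle 1.613 0.02635810639494487
bar [ 0.59833992 -0.01009859  0.2369674 ] shut [ 0.5652125 -0.2487365  0.046    ]
shift [0.148  0.0883 0.0091]
turn [ 0.0007 -0.0005  0.4998] q6 -0.1798923506574566
```

```bash
cat >> h.py <<'E'
ey=np.array([.1375,.9905,0]);ex=np.array([.9905,-.1375,0])
H=np.array([.5835,-.117,0])+.079*ey+[0,0,.026]
def bar(t):return H+ey*(-.212*np.cos(t)+.02*np.sin(t))+[0,0,.212*np.sin(t)+.02*np.cos(t)]
E
python3 - <<'E'
from h import *
G={k:np.load(k+'.npz') for k in('w2','w6','w7','top0')}
obs=[('w2',(517/1.5,73/1.5)),('w6',(507/1.5,76/1.5)),('w7',(505/1.5,67.5/1.5)),('top0',(289.7,176.2))]
for t in(1.55,1.6,1.65,1.7,1.75):print(t,bar(t).round(4),np.concatenate([proj(G[k],bar(t))-o for k,o in obs]).round(1))
go(bar(1.65)+[0,0,.178],np.radians(82.1))
E
```

```text
1.55 [ 0.5965 -0.0233  0.2384] [-2.6 28.2 -2.7 27.1 -2.1 28.6  6.9 -1.1]
1.6 [ 0.598  -0.0128  0.2373] [-1.9 13.2 -2.1 13.  -1.5 13.7  2.9 -1.7]
1.65 [ 0.5994 -0.0024  0.2358] [-1.3 -1.8 -1.6 -1.2 -1.  -1.1 -1.1 -2.2]
1.7 [0.6008 0.0079 0.2337] [ -1.  -16.7  -1.4 -15.2  -0.8 -15.8  -5.1  -2.8]
1.75 [0.6023 0.0182 0.231 ] [ -0.8 -31.4  -1.2 -29.1  -0.7 -30.3  -9.   -3.3]
shift [0.1584 0.0883 0.0107]
turn [ 0.0007 -0.0005  0.4998] q6 -0.1798923506574566
```

```bash
python3 -m handwheel '[{"fingers":0.4,"tx":0.157,"ty":0.088,"tz":0.01,"wx":0,"wy":0,"wz":0.5},{"fingers":0.4,"tx":0.157,"ty":0.088,"tz":0.01,"wx":0,"wy":0,"wz":0.5},{"fingers":0.4,"tx":0.157,"ty":0.088,"tz":0.01,"wx":0,"wy":0,"wz":0.5},{"fingers":0.4,"tx":0.157,"ty":0.088,"tz":0.01,"wx":0,"wy":0,"wz":0.5},{"fingers":0.4,"tx":0.157,"ty":0.088,"tz":0.01,"wx":0,"wy":0,"wz":0.5},{"fingers":0.4,"tx":0.157,"ty":0.088,"tz":0.01,"wx":0,"wy":0,"wz":0.5},{"fingers":0.4,"tx":0.157,"ty":0.088,"tz":0.01,"wx":0,"wy":0,"wz":0.5},{"fingers":0.4,"tx":0.157,"ty":0.088,"tz":0.01,"wx":0,"wy":0,"wz":0.5},{"fingers":0.4,"tx":0.157,"ty":0.088,"tz":0.01,"wx":0,"wy":0,"wz":0.5},{"fingers":0.4,"tx":0.157,"ty":0.088,"tz":0.01,"wx":0,"wy":0,"wz":0.5},{"fingers":0.4,"tx":0.157,"ty":0.088,"tz":0.01,"wx":0,"wy":0,"wz":0.5},{"fingers":0.4,"tx":0.157,"ty":0.088,"tz":0.01,"wx":0,"wy":0,"wz":0.5},{"fingers":0.4,"tx":0.157,"ty":0.088,"tz":0.01,"wx":0,"wy":0,"wz":0.5},{"fingers":0.4,"tx":0.157,"ty":0.088,"tz":0.01,"wx":0,"wy":0,"wz":0.5},{"fingers":0.4,"tx":0.157,"ty":0.088,"tz":0.01,"wx":0,"wy":0,"wz":0.5},{"fingers":0.4,"tx":0.157,"ty":0.088,"tz":0.01,"wx":0,"wy":0,"wz":0.5}]'
python3 - <<'E'
from h import *
go(bar(1.645)+[0,0,.078],np.radians(82.1));print(state()['q'],Rm().as_matrix().round(3))
E
```

```text
t: 15.87
position: [0.5988, -0.0033, 0.4118]
eef_rot: [-0.0, 0.998, -0.068, -0.001]
force: [1.1, -0.0, 0.5]
opening: 0.0563
finger_force: 0.0
shift [9.000e-04 1.000e-04 1.304e-01]
turn [-0.      0.0007  0.0005] q6 1.6070304245967164
[-1.00191470e-01  2.06726926e-01  1.02126135e+00  1.21826125e-04
  1.91595774e+00  1.60703042e+00] [[ 0.991 -0.136 -0.002]
 [-0.136 -0.991  0.   ]
 [-0.002 -0.    -1.   ]]
```

```bash
python3 -m handwheel '[{"fingers":0.4,"tx":0,"ty":0,"tz":0.04,"wx":0,"wy":0,"wz":0},{"fingers":0.4,"tx":0,"ty":0,"tz":0.08,"wx":0,"wy":0,"wz":0},{"fingers":0.4,"tx":0,"ty":0,"tz":0.1,"wx":0,"wy":0,"wz":0},{"fingers":0.4,"tx":0,"ty":0,"tz":0.12,"wx":0,"wy":0,"wz":0},{"fingers":0.4,"tx":0,"ty":0,"tz":0.13,"wx":0,"wy":0,"wz":0},{"fingers":0.4,"tx":0,"ty":0,"tz":0.13,"wx":0,"wy":0,"wz":0},{"fingers":0.4,"tx":0,"ty":0,"tz":0.13,"wx":0,"wy":0,"wz":0}]'
python3 -m handwheel '[{"fingers":1,"tx":0,"ty":0,"tz":0,"wx":0,"wy":0,"wz":0},{"fingers":1,"tx":0,"ty":0,"tz":0,"wx":0,"wy":0,"wz":0},{"fingers":1,"tx":0,"ty":0,"tz":0,"wx":0,"wy":0,"wz":0},{"fingers":1,"tx":0,"ty":0,"tz":0,"wx":0,"wy":0,"wz":0},{"fingers":1,"tx":0,"ty":0,"tz":0,"wx":0,"wy":0,"wz":0},{"fingers":1,"tx":0,"ty":0,"tz":0,"wx":0,"wy":0,"wz":0},{"fingers":1,"tx":0,"ty":0,"tz":0,"wx":0,"wy":0,"wz":0},{"fingers":1,"tx":0,"ty":0,"tz":0,"wx":0,"wy":0,"wz":0}]' 25
python3 - <<'E'
from h import *
s=state();p=s['position']
from scipy.optimize import brentq
f=lambda t:(bar(t)-p)@ey
t0=brentq(f,1.2,1.9);print('t0',t0,'dx',(bar(t0)-p)@ex,s['t'])
r=Rm();off=p-bar(t0);print('off',off)
N=30
for k in range(1,N+1):
    t=t0*(1-k/N);print(k,round(t,3),np.round(r.inv().apply(bar(t)-bar(t0))/.75,4))
E
```

```text
t: 16.45
position: [0.5989, -0.0033, 0.3157]
eef_rot: [-0.0, 0.998, -0.069, -0.0]
force: [0.5, -0.1, 0.8]
opening: 0.0562
finger_force: 0.0
t: 17.12
position: [0.5989, -0.0033, 0.3158]
eef_rot: [0.0, 0.998, -0.069, 0.0]
force: [-0.8, 0.1, 0.9]
opening: 0.0133
finger_force: 25.0
t0 1.6451869033513182 dx 0.0003294831202029204 17.1167
off [-3.26354173e-04  4.53040877e-05  7.98425349e-02]
1 1.59 [ 0.      0.0154 -0.0022]
2 1.536 [ 0.      0.0309 -0.0035]
3 1.481 [ 0.      0.0465 -0.004 ]
4 1.426 [ 0.      0.062  -0.0036]
5 1.371 [ 0.      0.0776 -0.0024]
6 1.316 [ 0.      0.093  -0.0004]
7 1.261 [0.     0.1083 0.0025]
8 1.206 [0.     0.1234 0.0063]
9 1.152 [1.000e-04 1.383e-01 1.090e-02]
10 1.097 [1.000e-04 1.529e-01 1.620e-02]
11 1.042 [1.000e-04 1.672e-01 2.240e-02]
12 0.987 [1.000e-04 1.811e-01 2.930e-02]
13 0.932 [1.000e-04 1.947e-01 3.700e-02]
14 0.877 [1.000e-04 2.077e-01 4.550e-02]
15 0.823 [1.000e-04 2.204e-01 5.460e-02]
16 0.768 [1.000e-04 2.324e-01 6.440e-02]
17 0.713 [1.00e-04 2.44e-01 7.49e-02]
18 0.658 [1.000e-04 2.549e-01 8.590e-02]
19 0.603 [1.000e-04 2.652e-01 9.760e-02]
20 0.548 [1.000e-04 2.749e-01 1.098e-01]
21 0.494 [1.000e-04 2.839e-01 1.225e-01]
22 0.439 [1.000e-04 2.922e-01 1.357e-01]
23 0.384 [1.000e-04 2.997e-01 1.493e-01]
24 0.329 [1.000e-04 3.065e-01 1.633e-01]
25 0.274 [1.000e-04 3.125e-01 1.777e-01]
26 0.219 [1.000e-04 3.177e-01 1.924e-01]
27 0.165 [1.000e-04 3.221e-01 2.073e-01]
28 0.11 [1.000e-04 3.256e-01 2.225e-01]
29 0.055 [1.000e-04 3.284e-01 2.378e-01]
30 0.0 [1.000e-04 3.303e-01 2.533e-01]
```

```bash
python3 -m handwheel '[{"fingers":1,"tx":0,"ty":0.0154,"tz":-0.0022,"wx":0,"wy":0,"wz":0},{"fingers":1,"tx":0,"ty":0.0309,"tz":-0.0035,"wx":0,"wy":0,"wz":0},{"fingers":1,"tx":0,"ty":0.0465,"tz":-0.004,"wx":0,"wy":0,"wz":0},{"fingers":1,"tx":0,"ty":0.062,"tz":-0.0036,"wx":0,"wy":0,"wz":0},{"fingers":1,"tx":0,"ty":0.0776,"tz":-0.0024,"wx":0,"wy":0,"wz":0},{"fingers":1,"tx":0,"ty":0.093,"tz":-0.0004,"wx":0,"wy":0,"wz":0},{"fingers":1,"tx":0,"ty":0.1083,"tz":0.0025,"wx":0,"wy":0,"wz":0},{"fingers":1,"tx":0,"ty":0.1234,"tz":0.0063,"wx":0,"wy":0,"wz":0},{"fingers":1,"tx":0,"ty":0.1383,"tz":0.0109,"wx":0,"wy":0,"wz":0},{"fingers":1,"tx":0,"ty":0.1529,"tz":0.0162,"wx":0,"wy":0,"wz":0},{"fingers":1,"tx":0,"ty":0.1672,"tz":0.0224,"wx":0,"wy":0,"wz":0},{"fingers":1,"tx":0,"ty":0.1811,"tz":0.0293,"wx":0,"wy":0,"wz":0},{"fingers":1,"tx":0,"ty":0.1947,"tz":0.037,"wx":0,"wy":0,"wz":0},{"fingers":1,"tx":0,"ty":0.2077,"tz":0.0455,"wx":0,"wy":0,"wz":0},{"fingers":1,"tx":0,"ty":0.2204,"tz":0.0546,"wx":0,"wy":0,"wz":0},{"fingers":1,"tx":0,"ty":0.2324,"tz":0.0644,"wx":0,"wy":0,"wz":0},{"fingers":1,"tx":0,"ty":0.244,"tz":0.0749,"wx":0,"wy":0,"wz":0},{"fingers":1,"tx":0,"ty":0.244,"tz":0.0749,"wx":0,"wy":0,"wz":0}]'
python3 - <<'E'
from h import *
s=state();p=s['position'];print(s['force'],s['ft_torque'],s['q'],s['opening'])
print((bar(.713)+[-.0003,0,.0798]-p).round(4))
r=Rm()
for t in(.65,.59,.53,.47,.41,.35,.29,.23,.18,.14,.1,.07,.04,.02,0):print(t,np.round(r.inv().apply(bar(t)-bar(.713))/.75,4))
E
```

```text
t: 18.62
position: [0.573, -0.1871, 0.2567]
eef_rot: [0.001, 0.998, -0.07, -0.001]
force: [0.7, -3.8, -2.9]
opening: 0.0136
finger_force: 25.0
[ 0.74886326 -3.77037516 -2.93995554] [-0.36806861 -0.15452902  0.01081994] [-0.40833462  0.21823507  1.31290399 -0.00298565  1.61220469  1.30306327] 0.013591960452279884
[0.0008 0.0024 0.0029]
0.65 [0.0001 0.0125 0.0128]
0.59 [0.0001 0.0236 0.0257]
0.53 [0.0002 0.0339 0.0392]
0.47 [0.0003 0.0434 0.0534]
0.41 [0.0003 0.0521 0.0681]
0.35 [0.0004 0.0598 0.0832]
0.29 [0.0004 0.0666 0.0988]
0.23 [0.0005 0.0725 0.1148]
0.18 [0.0005 0.0766 0.1284]
0.14 [0.0006 0.0795 0.1394]
0.1 [0.0006 0.0819 0.1505]
0.07 [0.0006 0.0834 0.1589]
0.04 [0.0007 0.0846 0.1673]
0.02 [0.0007 0.0853 0.173 ]
0 [0.0007 0.0859 0.1786]
```

Tracking well with low forces. Closing the rest of the way.

```bash
python3 -m handwheel '[{"fingers":1,"tx":0,"ty":0.0125,"tz":0.0128,"wx":0,"wy":0,"wz":0},{"fingers":1,"tx":0,"ty":0.0236,"tz":0.0257,"wx":0,"wy":0,"wz":0},{"fingers":1,"tx":0,"ty":0.0339,"tz":0.0392,"wx":0,"wy":0,"wz":0},{"fingers":1,"tx":0,"ty":0.0434,"tz":0.0534,"wx":0,"wy":0,"wz":0},{"fingers":1,"tx":0,"ty":0.0521,"tz":0.0681,"wx":0,"wy":0,"wz":0},{"fingers":1,"tx":0,"ty":0.0598,"tz":0.0832,"wx":0,"wy":0,"wz":0},{"fingers":1,"tx":0,"ty":0.0666,"tz":0.0988,"wx":0,"wy":0,"wz":0},{"fingers":1,"tx":0,"ty":0.0725,"tz":0.1148,"wx":0,"wy":0,"wz":0},{"fingers":1,"tx":0,"ty":0.0766,"tz":0.1284,"wx":0,"wy":0,"wz":0},{"fingers":1,"tx":0,"ty":0.0795,"tz":0.1394,"wx":0,"wy":0,"wz":0},{"fingers":1,"tx":0,"ty":0.0819,"tz":0.1505,"wx":0,"wy":0,"wz":0},{"fingers":1,"tx":0,"ty":0.0834,"tz":0.1589,"wx":0,"wy":0,"wz":0},{"fingers":1,"tx":0,"ty":0.0846,"tz":0.1673,"wx":0,"wy":0,"wz":0},{"fingers":1,"tx":0,"ty":0.0853,"tz":0.173,"wx":0,"wy":0,"wz":0},{"fingers":1,"tx":0,"ty":0.0857,"tz":0.176,"wx":0,"wy":0,"wz":0},{"fingers":1,"tx":0,"ty":0.0857,"tz":0.176,"wx":0,"wy":0,"wz":0},{"fingers":1,"tx":0,"ty":0.0857,"tz":0.176,"wx":0,"wy":0,"wz":0}]'
python3 - <<'E'
from h import *
s=state();print(s['force'],s['opening']);print((s['position']-bar(0)).round(4))
E
```

```text
t: 20.03
position: [0.5644, -0.2496, 0.1262]
eef_rot: [0.001, 0.998, -0.069, -0.0]
force: [-3.0, -6.5, -3.5]
opening: 0.0133
finger_force: 25.0
[-2.98444568 -6.47271298 -3.53626037] 0.01331113270560365
[-0.0008 -0.0009  0.0802]
```

```bash
python3 -m handwheel '[{"fingers":1,"tx":0,"ty":0,"tz":0.001,"wx":0,"wy":0,"wz":0},{"fingers":1,"tx":0,"ty":0,"tz":0.002,"wx":0,"wy":0,"wz":0},{"fingers":1,"tx":0,"ty":0,"tz":0.003,"wx":0,"wy":0,"wz":0},{"fingers":1,"tx":0,"ty":0,"tz":0.003,"wx":0,"wy":0,"wz":0}]'
```

```text
t: 20.37
position: [0.5644, -0.2497, 0.1248]
eef_rot: [0.002, 0.998, -0.069, -0.0]
force: [-2.9, -5.8, -0.6]
opening: 0.0133
finger_force: 25.0
```

```bash
python3 -m handwheel '[{"fingers":1,"tx":0,"ty":0,"tz":0.001,"wx":0,"wy":0,"wz":0},{"fingers":1,"tx":0,"ty":0,"tz":0.002,"wx":0,"wy":0,"wz":0},{"fingers":1,"tx":0,"ty":0,"tz":0.003,"wx":0,"wy":0,"wz":0},{"fingers":1,"tx":0,"ty":0,"tz":0.003,"wx":0,"wy":0,"wz":0}]'
```

```text
t: 20.7
position: [0.5644, -0.2499, 0.1226]
eef_rot: [0.002, 0.998, -0.069, -0.0]
force: [-4.0, -7.7, -1.1]
opening: 0.0133
finger_force: 25.0
```

```bash
python3 -m handwheel '[{"fingers":1,"tx":0,"ty":0,"tz":0.0015,"wx":0,"wy":0,"wz":0},{"fingers":1,"tx":0,"ty":0,"tz":0.003,"wx":0,"wy":0,"wz":0},{"fingers":1,"tx":0,"ty":0,"tz":0.004,"wx":0,"wy":0,"wz":0},{"fingers":1,"tx":0,"ty":0,"tz":0.004,"wx":0,"wy":0,"wz":0}]'
```

```text
t: 21.03
position: [0.5643, -0.2502, 0.1196]
eef_rot: [0.002, 0.998, -0.069, -0.0]
force: [-3.0, -6.7, -1.2]
opening: 0.0128
finger_force: 25.0
```

```bash
python3 - <<'E'
from h import *
g=snap('scene','s8',(140,150,300,270),5)
print(proj(g,bar(0)),proj(g,bar(.05)),proj(g,H))
E
```

```text
[157.41933163 204.33337247] [157.1415445  202.43274445] [223.82428961 208.62962271]
```

View pics/s8.png

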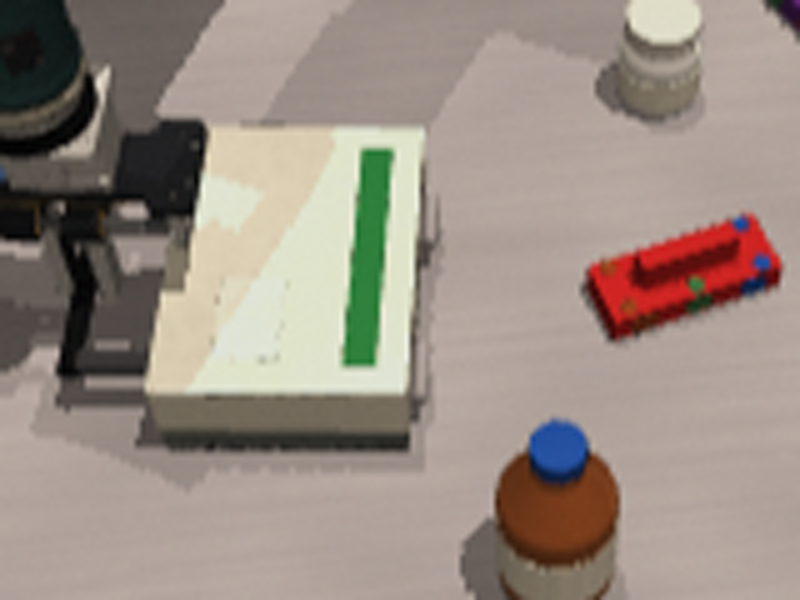

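The lid lies flat on the tray, with its front edge at crop (150,390) parallel to the tray and the fingers on the bar at (80,270). Now I'll release gently and rise.

```bash
python3 -m handwheel '[{"fingers":0.5,"tx":0,"ty":0,"tz":0,"wx":0,"wy":0,"wz":0},{"fingers":0.5,"tx":0,"ty":0,"tz":0,"wx":0,"wy":0,"wz":0},{"fingers":0.5,"tx":0,"ty":0,"tz":0,"wx":0,"wy":0,"wz":0},{"fingers":0.5,"tx":0,"ty":0,"tz":0,"wx":0,"wy":0,"wz":0},{"fingers":0.5,"tx":0,"ty":0,"tz":-0.02,"wx":0,"wy":0,"wz":0},{"fingers":0.5,"tx":0,"ty":0,"tz":-0.06,"wx":0,"wy":0,"wz":0},{"fingers":0.5,"tx":0,"ty":0,"tz":-0.1,"wx":0,"wy":0,"wz":0},{"fingers":0.5,"tx":0,"ty":0,"tz":-0.15,"wx":0,"wy":0,"wz":0},{"fingers":0.5,"tx":0,"ty":0,"tz":-0.2,"wx":0,"wy":0,"wz":0},{"fingers":0.5,"tx":0,"ty":0,"tz":-0.25,"wx":0,"wy":0,"wz":0},{"fingers":0.5,"tx":0,"ty":0,"tz":-0.25,"wx":0,"wy":0,"wz":0},{"fingers":0.5,"tx":0,"ty":0,"tz":-0.25,"wx":0,"wy":0,"wz":0}]'
python3 - <<'E'
from h import *
s=state();print(s['force'],s['finger_force'])
a=np.load('s8.npz');b=snap('scene','s9')
A=cv2.cvtColor(a['pixels'],6 if 0 else cv2.COLOR_RGB2GRAY)[170:245,168:228].astype('f4');B=cv2.cvtColor(b['pixels'],cv2.COLOR_RGB2GRAY)[170:245,168:228].astype('f4')
print('lid shift px',cv2.phaseCorrelate(A,B))
g=b;m=(b['pixels'].max(2)<60)
print('bar proj ends',[proj(g,bar(t)+k*.073*ex).round(1) for t in(0,.05) for k in(-1,1)])
for v in range(180,232,6):
    print(v,b['pixels'][v,145:180].max(1))
E
```

```text
t: 22.08
position: [0.566, -0.2481, 0.3118]
eef_rot: [0.001, 0.998, -0.069, 0.004]
force: [-0.3, -1.1, -0.0]
opening: 0.047
finger_force: 0.0
[-0.28220548 -1.08033457 -0.00821876] 0.0
lid shift px ((0.0018648070221018997, 0.8587701859673231), 0.5239947641160753)
bar proj ends [array([161.1, 186.4]), array([153.5, 223.7]), array([160.8, 184.4]), array([153.2, 221.9])]
180 [177 177 177 176 175 147 103 103 103 103 103 101 103 101 101 102 139 169
 170 171 171 171 171 173 173 172 173 173 174 173 173 165 217 217 216]
186 [149 148 106 105 105 104 104 104 103 102 104 142 141 172  35  18  19  43
  80  80  81  81  81  80  79  82  80  78  81  79  78 216 216 218 225]
192 [103 103 103 104 102 102 104 142 174 175 175 173 153  13  15  14  18 107
 177 176 175 176 175 176 176 175 175 176 176 165 218 225 225 225 225]
198 [102 102 102 173 174 175 175 176 176 177 176 111  10  11  10  10  92 176
 153 152 151 151 152 152 151 151 151 152 146 225 225 224 225 224 225]
204 [ 99 100  99 100  99 100 100 100 101 100  40  10  11  10  20 101  77  80
 147 147 170 170 170 171 170 171 171 139 216 217 218 218 219 218 225]
210 [100 101 100 100 101 100 102 100 101  24  12  16  11  27 101  79  82 150
 149 161 173 172 172 171 172 163 137 217 217 217 216 215 214 215 214]
216 [103 101 103 103 104 140 101  90  13  15  14  14  41 103  80  81 150 149
 174 174 172 162 148 149 150 153 214 211 210 211 212 214 214 212 211]
222 [155 153 153 153 155 153 112  14  16  12  48  55  56  57  57  56  56  56
  56  56  57  56  56  57  83 212 212 214 214 213 212 212 210 211 213]
228 [154 155 157 156 156 169 151 107  83  83  83  82  82  83  82  81  83  80
  80  80  79  80  79  85 175 184 184 178 186 185 185 185 168 169 169]
```

```bash
python3 - <<'E'
from h import *
a=np.load('s8.npz')['pixels'].max(2);b=snap('scene','s10')['pixels'].max(2)
for c in(176,190,205,218):print(c,a[225:242,c],b[225:242,c],sep='\n')
g=np.load('s8.npz')
for t in(0,.03,.06):
  R2=lambda y,z:H+.103*ex+ey*(y*np.cos(t)+z*np.sin(t))+np.array([0,0,-y*np.sin(t)+z*np.cos(t)])
  print(t,proj(g,R2(-.155,.046)).round(1),proj(g,R2(-.155,0)).round(1),proj(g,R2(0,.046)).round(1))
b3=b
for v in range(219,229):print(v,b[v,150:160])
E
```

```text
176
[216 217 217 188 128 114 113 113 112 112  99  66  48  48  56 113 151]
[213 214 214 184 123 107 109 110 110 111  96  64  47  47  55 112 149]
190
[228 228 227 186 113 116 116 115 115 114 106  76  50  44  57 118 152]
[225 225 225 182 107 114 114 112 112 112 103  74  49  43  56 115 149]
205
[227 228 227 186 113 117 115 116 116 113 105  76  48  48  53 116 155]
[225 225 226 183 112 113 113 113 112 112 102  74  48  48  52 113 153]
218
[228 228 227 194 131 118 117 118 118 117 118  91  50  40  43 116 155]
[225 226 225 191 128 115 117 116 115 116 116  89  47  39  42 112 153]
0 [169.1 227.9] [171.7 235.7] [221.2 228.5]
0.03 [169.3 227.1] [171.5 234.9] [221.6 228.5]
0.06 [169.5 226.3] [171.3 234.1] [222.1 228.5]
219 [174 174  43  13  17  18  29  70 123 122]
220 [168 167  33  15  17  34  50  58  69  69]
221 [155 137  11  15  17  46  56  56  56  57]
222 [153 111  14  15  13  49  56  55  56  56]
223 [153  85  12  11  10  40  44  42  44  44]
224 [155  58   7   4   8  15  35  44  42  41]
225 [155 117  69  38  38  51  62 110 108 109]
226 [154 163 104  70  69  80  80 151 150 150]
227 [166 177 106  82  80  82  82 124 125 125]
228 [181 151 107  83  83  83  83  83  83  82]
```

The lid edge is level at row 228, which matches the prediction for fully shut (227.9), and it didn't move after release. Handing in.

```bash
python3 -c "
from bench import finish_job;print(finish_job())"
```

```text
the job is handed in; nothing more can be done
None
```

I've handed in the job, with no verdict shown: yellow cassette centred on the blue mat, orange one in its bay on the green pad, lid lowered shut under control and released, at about 22 s of the 72 s limit.

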